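# Wedge the tray stand level and nest the parts tray

### The job

The hinged deck of the small tray stand droops at its free edge: slide the wedge that is tall enough under the middle of that edge until the deck sits level, neither drooping nor over-raised, and leave the wedge there. Then nest the loose parts tray in the tray on the deck, turned so that the outlines match; keep it upright and set it down gently, right to the bottom. Leave the other wedge, the spray can, the tin and the tape roll where they are.

Things in the scene. Friction and masses are not known exactly. Their poses are not given: they have to be found in the camera images.
- stand: Blue frame of the tray stand, fixed, 185 mm (x) by 200 mm (y); origin on the bench under its middle. +x runs from the deck's free edge (x = -85 mm) to its hinge (x = +80). Hinge block x 70 to 100, 22 high; side rails 8 high, inner faces at y = +-75; bare bench between them, open at the free edge. Two steel posts (14 mm square) at x = -85, y = +-92: the deck's top is flush with theirs when level.
- deck (a joint): Tilt of the aluminium deck (150 mm wide, 6 thick, 0.6 kg with the tray fixed on it) about its hinge along the stand's y, 29 mm above the bench. 0 = level (within 0.02 rad counts); negative = free edge droops: it starts at -0.091, on its stop; positive = free edge too high. No spring: it falls back unless propped.
- deck_edge (a point): Middle of the underside of the round steel nosing bar (10 mm diameter, along the stand's y) at the deck's free edge; moves with the deck. 24 mm above the bench when level, about 9 mm at the start. The wedge goes under here, along the stand's +x.
- lower_tray (a point): Centre of the inner floor of the open keystone steel tray fixed on the deck, 35 mm above the bench when level; axes as the stand's. The floor is 100 mm long (x), 96 wide at the free-edge end (-x), 56 at the hinge end (+x); walls 3 mm thick rise 21 mm above it, leaning out by about 6 mm.
- post_top (a point): Centre of the top of the stand's gauge post on its +y side, 32 mm above the bench.
- wedge: The tall wedge, light wood, loose, about 70 g, lying flat: 115 mm long (x), 36 wide (y). Origin: centre of its underside; +x points to the thin end. The butt, x = -57.5 to -25.5 mm, is a parallel block 30 mm high: grip it here across y. From there the top slopes straight down to 5 mm at the thin end, x = +57.5.
- wedge_nose (a point): Middle of the lower edge of the tall wedge's thin end.
- low_wedge: Another wedge of the same wood, length and width, but its butt is only 16 mm high and its thin end 4 mm: too low to bring the deck level. Leave it.
- tray: Loose steel keystone tray, 0.3 kg, bolts fixed in it. Origin: centre of its underside, 94 mm long (x), 90 wide at -x, 50 at +x; walls 30 high lean out 8 mm. Grip its upright middle fin: 64 mm along x, 10 thick (y), top 58 above the underside. Nested, its x agrees with the stand's x (wide end to the free edge), its underside rests on the lower tray's inner floor, 3 mm play all round.
- can: Spray can, 52 mm in diameter, 150 mm high, standing about 0.1 m to the +y side (of the stand) of the way in to the free edge. Origin: centre of its underside. Bystander.
- tin: Plain steel tin, 56 mm in diameter, 70 mm high, standing about 0.1 m to the -y side of the way in. Origin: centre of its underside. Bystander.
- tape: Empty brown tape-roll core lying flat, 90 mm across, 25 mm high. Origin: centre of its underside. Bystander.
Things that resemble listed ones, but are neither listed nor needed, are in the scene too. What is shaped like the wedge but blue or green is not meant.

How it is judged:
By the outcome, as a careful person would: the job done as asked, in the order asked, and still so for the second after the job is handed in, with the robot touching nothing.
It also fails if it takes over 64 s, if anything falls off the work surface, if the arm or the gripper's body presses on something with over 40 N, if the wrist force passes 120 N, or if a joint passes its speed limit or range.

### The arm

A 6-joint arm with a two-finger parallel gripper is mounted at the origin on the work surface. World frame = base frame: x ahead of the robot, y to its left, z up, the work surface at z = 0. Lengths are in m, angles in rad, forces in N, time in s.
With the tool pointing down it reaches from about 0.325 to 0.875 m from the base axis. Payload 4.4 kg.
Tool frame: the origin (TCP) lies at the very end of the fingers, on their centre line; the grasp point (between the pads) lies 19 mm behind it; z points along the fingers, y is the line along which they close (so a half turn about z gives the same grasp; the last joint's range is limited). The gripper opens to 85 mm and grips with 20 to 120 N. Pads are 22 mm wide; open, the fingers measure 114 mm over their backs; the gripper's body (76 mm by 85 mm) begins 54 mm behind the grasp point. The pads swing forward as they close: fully open they stand 13 mm farther back than shut.
Start: joints at [-1.26, 0.207, 1.542, -0, 1.393, -0.15], TCP at [0.256, -0.515, 0.204] pointing down, gripper open.
Joint ranges: [-2.73, 2.73], [-0.86, 2.22], [0.23, 2.46], [-1.11, 4.25], [0.08, 2.63], [-2.82, 2.82]. Speed limits (rad/s): [2.79, 2.79, 3.14, 3.14, 3.14, 3.14].

### API

Orientations are given as a unit quaternion [w, x, y, z].
In Python, from plant import r gives the robot as it stands. The module is installed in compiled form; this text tells all that it offers.
- The arm moves only by the shell command python3 -m creep 'ROWS' [FORCE]. ROWS is JSON, a list of rows, each an object of numbers: "grip": the gripper command: -1 is fully open, 1 is shut, values between are in proportion; "tx", "ty", "tz": the shift along the tool's x, y, z in m; "ax", "ay", "az": the turn, a rotation vector about the tool's x, y, z in degrees. In form: [{"grip": .., "tx": .., "ty": .., "tz": .., "ax": .., "ay": .., "az": ..}, ...]. A call has 1 to 5 rows; each row is the pose to reach, as a shift and turn from the pose commanded when the call began, along the tool's axes at that moment; what a row does not reach only later rows make up. A row lasts 1/10 s, in which the tool goes at most 50 mm and 8.59 degrees, less where a joint would pass 70% of its speed; a pose out of reach is approached as far as the arm can. A call with a gripper value outside its range is refused whole. The fingers move at their own pace and stop on an object; FORCE is the grip in N (left out, the last holds). Time passes only in rows, so rows that repeat a pose let the fingers close. It gives the time, the measured TCP pose, the force, the opening and the grip force at its end, in the units of the state.
- r.sense(): the state, without advancing time (a new reading comes with each control period).
- r.read_camera(name): name is "scene" or "top" or "wrist"; returns a dict with "color" (480x640x3 uint8, red, green, blue), "depth" (480x640 float32, m along the optical axis (not along the pixel's ray), 0 where there is no reading), "vfov" (degrees; the focal length in pixels is half the picture's height over the tangent of half this angle, whatever the lens; pixels are square), "cx", "cy" (the principal point, pixels), "view" (4x4, takes a point from world to camera coordinates). Camera axes: x right, y down, z forward; pixel columns grow to the right and rows downward; lengths in m; the calibration is good to about 2 mm. A picture is of the moment at which its call begins.
- r.close_job(): hands the job in; it is judged then, once.
Trained networks look in a picture, given as the dict that the camera call returned (one of the last four; its "shot" number tells which), for a name from the list of things; names that differ only in an ending like _2 or _b are one class to them, and where a whole thing is asked for, a point or a joint stands for the part that bears it (a point fixed in the world has none). Each returns a list of dicts, best first, with "p" (0 to 1); they miss things now and then, are a little off and sometimes report something else, mostly with a low value. They report only what shows in the picture. A call takes as long as a camera call. They do not tell look-alikes from the thing itself.
- r.boxes_of(picture, query): "at" ([row, column] as shares, 0 to 1, of the picture: columns of its width, rows of its height, amid what is visible of it).
- r.outline_of(picture, query): "region" (480x640 bool, what is visible of it) and "at" ([row, column] as shares, 0 to 1, of the picture: columns of its width, rows of its height, amid what is visible of it).
- r.spot_point(picture, query): "at" ([row, column] as shares, 0 to 1, of the picture: columns of its width, rows of its height: a listed point, or the origin of a listed thing).
The state is a dict: "time_s": time; "joints": joint angles; "dq": joint speeds; "tau": joint torques, N m; "position": TCP position; "orientation": TCP orientation; "force": force on the tool from outside, world axes, zero at the start; "moment": the same for the moment, N m; "opening": opening from 0.0 (shut) to 1.0 (fully open); "finger_force": force on a finger pad.
Only numpy, scipy, OpenCV 4.12 (cv2) and the standard library are available. Lean on these libraries where they do the work, as an engineer would, in place of code of your own. Each camera call takes 0.05 s, during which the arm holds its last target. There are 200 camera calls.

## Working session

There is one attempt and no reset: what is moved stays moved. The work goes in short steps, Python scripts to look and compute and a shell command to move; the robot and the scene stay as the last step left them, time stands still between calls to the robot, and variables do not carry over. Pictures are saved under pics/ and viewed, at most 10 in all, crops included, and the job is handed in when it is done.

```bash
mkdir -p pics; cat > h.py <<'E'
import numpy as np,cv2
from plant import r
from scipy.spatial.transform import Rotation as R
def cloud(p):
    d=p["depth"];f=240/np.tan(np.radians(p["vfov"]/2))
    v,u=np.mgrid[:480,:640]
    c=np.stack([(u-p["cx"])/f*d,(v-p["cy"])/f*d,d,np.ones_like(d)],-1)
    w=(c@np.linalg.inv(p["view"]).T)[...,:3]
    w[d==0]=np.nan
    return w
def ray(p,at,z):
    "world point on plane z through pixel share at"
    f=240/np.tan(np.radians(p["vfov"]/2));M=np.linalg.inv(p["view"])
    q=M[:3,:3]@np.array([(at[1]*640-p["cx"])/f,(at[0]*480-p["cy"])/f,1.]);o=M[:3,3]
    return o+q*(z-o[2])/q[2]
def save(p,n): cv2.imwrite(f"pics/{n}.png",p["color"][...,::-1])
E
python3 - <<'E'
from h import *
for n in("top","scene"):
    p=r.read_camera(n);save(p,n+"0");w=cloud(p)
    print(n,np.round(np.linalg.inv(p["view"])[:3,3],2),p["vfov"])
    for q,z in(("stand",0),("deck_edge",.009),("lower_tray",.03),("post_top",.032),("wedge",0),("wedge_nose",0),("low_wedge",0),("tray",0),("can",0),("tin",0),("tape",0)):
        for o in r.spot_point(p,q)[:3]: print(q,round(o["p"],2),np.round(np.array(o["at"])*[480,640]),np.round(ray(p,o["at"],z)[:2],3))
E
```

```text
top [0.34 0.06 1.39] 43.59177404910935
stand 0.75 [193. 356.] [ 0.624 -0.04 ]
stand 0.75 [254. 177.] [0.478 0.376]
deck_edge 0.65 [227. 358.] [ 0.544 -0.043]
deck_edge 0.41 [191. 358.] [ 0.628 -0.042]
lower_tray 0.95 [194. 359.] [ 0.618 -0.045]
post_top 0.69 [234. 319.] [0.524 0.047]
wedge 0.88 [340. 213.] [0.281 0.288]
wedge 0.7 [288. 131.] [0.397 0.481]
wedge 0.6 [268. 243.] [0.446 0.222]
wedge_nose 0.91 [269. 119.] [0.442 0.509]
wedge_nose 0.8 [342. 238.] [0.276 0.232]
wedge_nose 0.72 [281. 272.] [0.416 0.157]
low_wedge 0.91 [195. 467.] [ 0.622 -0.301]
tray 0.91 [199. 207.] [0.609 0.311]
can 0.76 [261. 325.] [0.464 0.034]
can 0.63 [252. 402.] [ 0.486 -0.146]
tin 0.69 [255. 407.] [ 0.48  -0.156]
tape 0.68 [274. 485.] [ 0.436 -0.339]
tape 0.65 [232. 319.] [0.532 0.047]
scene [1.08 0.46 0.85] 55.33561598635713
stand 0.95 [267. 267.] [ 0.62  -0.032]
deck_edge 0.83 [239. 282.] [ 0.538 -0.051]
deck_edge 0.26 [267. 268.] [ 0.624 -0.025]
lower_tray 0.63 [260. 265.] [ 0.623 -0.031]
post_top 0.87 [246. 314.] [0.529 0.04 ]
wedge 0.88 [285. 456.] [0.425 0.357]
wedge 0.87 [264. 398.] [0.444 0.218]
wedge 0.8 [298. 518.] [0.382 0.482]
wedge_nose 0.87 [323. 523.] [0.436 0.512]
wedge_nose 0.85 [244. 379.] [0.414 0.15 ]
wedge_nose 0.76 [222. 431.] [0.277 0.226]
low_wedge 0.58 [224. 187.] [ 0.626 -0.29 ]
tray 0.61 [337. 398.] [0.612 0.31 ]
tray 0.49 [237. 283.] [ 0.525 -0.059]
can 0.82 [235. 330.] [0.455 0.036]
tin 0.67 [232. 330.] [0.448 0.031]
tin 0.58 [215. 264.] [ 0.492 -0.147]
tape 0.68 [175. 226.] [ 0.43  -0.334]
```

```bash
python3 -c "
import cv2,numpy as np
print(1)"
```

```text
1
```

View pics/top0.png

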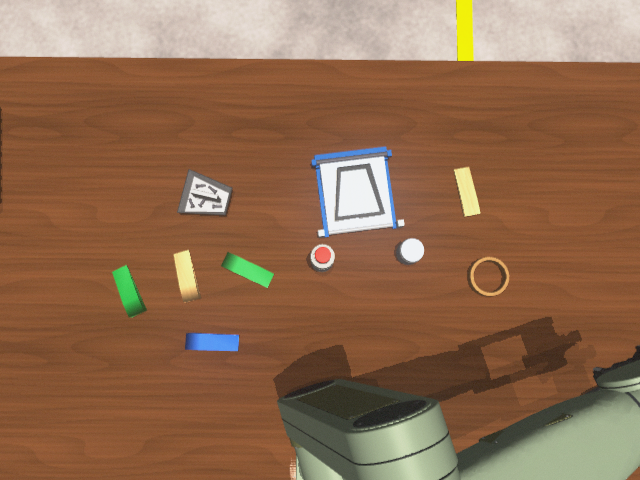

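View pics/scene0.png

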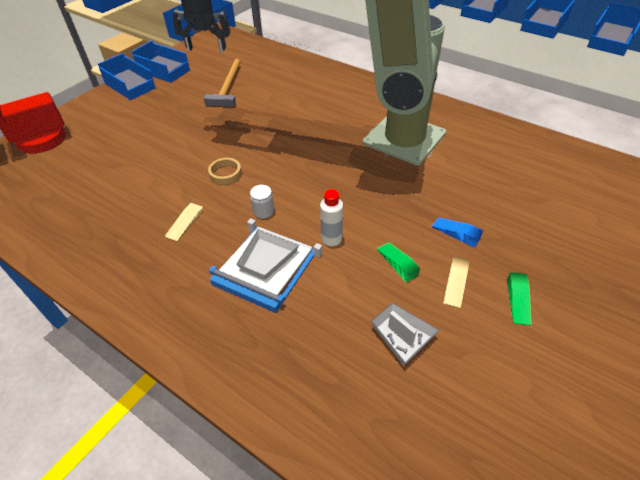

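The top view shows light-wood wedges at (col 185, row 275) and (467, 191), the stand at (357, 190), the loose tray at (206, 194), the can at (322, 257), the tin at (411, 250) and the tape at (490, 276). The blue and green wedges are decoys. Next I measure heights and yaws from depth.

```bash
python3 - <<'E'
from h import *
p=r.read_camera("top");w=cloud(p);hsv=cv2.cvtColor(p["color"],cv2.COLOR_RGB2HSV)
z=w[...,2];print("table",np.nanmedian(z[300:330,300:400]))
def blob(name,u0,u1,v0,v1,m):
    k=np.zeros((480,640),bool);k[v0:v1,u0:u1]=True;k&=m&~np.isnan(z)
    P=w[k];rc=cv2.minAreaRect(P[:,:2].astype(np.float32)*1000)
    print(name,k.sum(),"zmax",np.round(np.percentile(P[:,2],[50,90,98]),4),"rect",np.round(cv2.boxPoints(rc)).tolist(),"c",np.round(rc[0]),np.round(rc[1]));return P
up=z>.004
for n,b in(("wedgeL",(165,208,240,308)),("wedgeR",(448,488,158,222))):
    P=blob(n,*b,(z>.003))
    c=P[:,:2].mean(0);d=np.linalg.svd(P[:,:2]-c,full_matrices=False)[2][0]
    s=(P[:,:2]-c)@d;
    print(" axis",d,"c",c,[(round(a,3),round(float(np.median(P[abs(s-a)<.006,2])),4)) for a in np.arange(-.05,.06,.02)])
blob("tray",170,240,165,225,z>.006)
P=blob("stand",300,412,140,245,z>.02)
blob("blue",300,412,140,245,(hsv[...,0]>100)&(hsv[...,0]<125)&(hsv[...,1]>150))
blob("can",305,340,238,275,z>.12);blob("tin",392,430,232,270,z>.05);blob("tape",465,515,250,300,z>.015)
big=cv2.resize(p["color"][140:320,100:420],(800,450),interpolation=cv2.INTER_CUBIC);cv2.imwrite("pics/c1.png",big[...,::-1])
E
```

```text
table 0.00016409468934952542
wedgeL 1230 zmax [0.0152 0.0305 0.0334] rect [[354.0, 402.0], [356.0, 304.0], [512.0, 307.0], [510.0, 405.0]] c [433. 354.] [156.  98.]
 axis [-0.98326598 -0.18217576] c [0.42863868 0.35147471] [(np.float64(-0.05), 0.0064), (np.float64(-0.03), 0.0128), (np.float64(-0.01), 0.0179), (np.float64(0.01), 0.0243), (np.float64(0.03), 0.0282), (np.float64(0.05), 0.0286)]
wedgeR 1118 zmax [0.0088 0.0171 0.0203] rect [[558.0, -347.0], [710.0, -350.0], [712.0, -256.0], [559.0, -254.0]] c [ 635. -302.] [ 93. 153.]
 axis [-0.99956167 -0.02960505] c [ 0.62944951 -0.2991652 ] [(np.float64(-0.05), 0.0054), (np.float64(-0.03), 0.0069), (np.float64(-0.01), 0.0102), (np.float64(0.01), 0.012), (np.float64(0.03), 0.0146), (np.float64(0.05), 0.0148)]
tray 1238 zmax [0.0205 0.0535 0.0607] rect [[545.0, 393.0], [550.0, 238.0], [692.0, 242.0], [687.0, 397.0]] c [619. 317.] [141. 155.]
stand 4728 zmax [0.0288 0.0412 0.054 ] rect [[472.0, 44.0], [497.0, -157.0], [735.0, -128.0], [710.0, 73.0]] c [604. -42.] [240. 203.]
blue 661 zmax [0.0156 0.0263 0.0384] rect [[520.0, 42.0], [545.0, -139.0], [734.0, -114.0], [709.0, 68.0]] c [627. -36.] [191. 183.]
can 364 zmax [0.1471 0.1528 0.1545] rect [[431.0, 52.0], [451.0, 10.0], [495.0, 31.0], [475.0, 73.0]] c [463.  41.] [49. 47.]
tin 491 zmax [0.0699 0.0737 0.0755] rect [[454.0, -181.0], [507.0, -185.0], [510.0, -132.0], [458.0, -129.0]] c [ 482. -157.] [52. 53.]
tape 463 zmax [0.0242 0.0287 0.0303] rect [[386.0, -296.0], [387.0, -385.0], [474.0, -384.0], [473.0, -295.0]] c [ 430. -340.] [88. 89.]
```

View pics/c1.png

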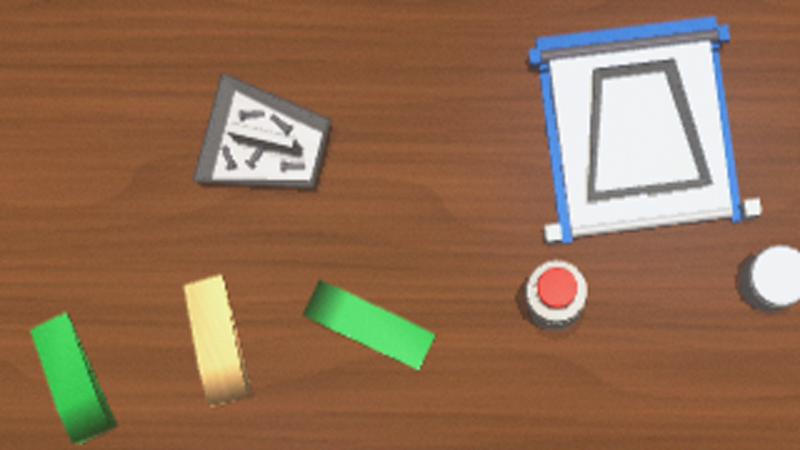

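The crop shows the tall wedge at full-picture (186, 276), 30 mm high at the end nearest the robot. The stand is yawed about +0.13. The loose tray's narrow end points right, at yaw about -1.8. Next I work out the move towards the wedge.

```bash
cat >> h.py <<'E'
def yawof(s): 
    M=R.from_quat(s["orientation"],scalar_first=True).as_matrix();return M
def go(x,y,z,yaw=None,s=None):
    "prints the shift/turn in tool axes to TCP x,y,z, tool down, tool-x yaw (world) 'yaw'"
    s=s or r.sense();M=yawof(s);t=M.T@(np.array([x,y,z])-s["position"])
    if yaw is None: yaw=np.arctan2(M[1,0],M[0,0])
    c,q=np.cos(yaw),np.sin(yaw);T=np.array([[c,q,0],[q,-c,0],[0,0,-1]])
    a=R.from_matrix(M.T@T).as_rotvec(degrees=True)
    print("t",np.round(t,4),"|t|",round(float(np.linalg.norm(t)),3),"a",np.round(a,2))
E
python3 - <<'E'
from h import *
s=r.sense();print(np.round(yawof(s),3),s["joints"],s["opening"],s["force"])
go(.39,.34,.2,.19);go(.39,.34,.2,.19+np.pi)
p=r.read_camera("wrist");M=np.linalg.inv(p["view"]);print("cam in tool",np.round(yawof(s).T@(M[:3,3]-s["position"]),3),np.round(yawof(s).T@M[:3,:3],2),p["vfov"])
E
```

```text
[[ 0.896  0.445 -0.   ]
 [ 0.445 -0.896  0.   ]
 [-0.    -0.    -1.   ]] [-1.26050368e+00  2.06628610e-01  1.54147503e+00 -7.34475260e-06
  1.39352989e+00 -1.50502347e-01] 1.0025159718004262 [0.53866088 0.25255724 0.63048194]
t [ 0.5005 -0.7061  0.0039] |t| 0.866 a [-0.    0.   15.52]
t [ 0.5005 -0.7061  0.0039] |t| 0.866 a [  -0.     -0.   -164.48]
cam in tool [ 0.071  0.    -0.17 ] [[-0.   -0.96 -0.28]
 [ 1.   -0.   -0.  ]
 [ 0.   -0.28  0.96]] 65.74896386828495
```

```bash
python3 -m creep '[{"grip":-1,"tx":0.03,"ty":-0.032,"tz":-0.004},{"grip":-1,"tx":0.06,"ty":-0.064,"tz":-0.008},{"grip":-1,"tx":0.09,"ty":-0.096,"tz":-0.012},{"grip":-1,"tx":0.12,"ty":-0.128,"tz":-0.016},{"grip":-1,"tx":0.148,"ty":-0.158,"tz":-0.02}]' 40
python3 -m creep '[{"grip":-1,"tx":0.03,"ty":-0.032,"az":3},{"grip":-1,"tx":0.06,"ty":-0.064,"az":6},{"grip":-1,"tx":0.09,"ty":-0.096,"az":9},{"grip":-1,"tx":0.12,"ty":-0.128,"az":12},{"grip":-1,"tx":0.148,"ty":-0.158,"az":15.5}]'
python3 - <<'E'
from h import *
go(.37,.33,.2,.19)
p=r.read_camera("wrist");save(p,"w1")
for q,z in(("stand",0),("deck_edge",.009),("lower_tray",.03),("post_top",.032)):
   for o in r.spot_point(p,q)[:2]: print(q,round(o["p"],2),np.round(np.array(o["at"])*[480,640]),np.round(ray(p,o["at"],z)[:2],3))
E
```

```text
t [ 0.4782 -0.7061  0.0038] |t| 0.853 a [ 0.    0.   15.51]$[0]: bad value
$[0]: bad value
```

The rows were refused; probably every key has to be present.

```bash
python3 -m creep '[{"grip":-1,"tx":0.03,"ty":-0.032,"tz":-0.004,"ax":0,"ay":0,"az":0},{"grip":-1,"tx":0.06,"ty":-0.064,"tz":-0.008,"ax":0,"ay":0,"az":0},{"grip":-1,"tx":0.09,"ty":-0.096,"tz":-0.012,"ax":0,"ay":0,"az":0},{"grip":-1,"tx":0.12,"ty":-0.128,"tz":-0.016,"ax":0,"ay":0,"az":0},{"grip":-1,"tx":0.148,"ty":-0.158,"tz":-0.02,"ax":0,"ay":0,"az":0}]' 40
```

```text
time_s: 2.05
position: [0.3182, -0.3059, 0.2241]
orientation: [0.0, 0.974, 0.228, 0.0]
force: [0.5, 0.3, 0.5]
opening: 1.005
finger_force: 0.0
```

```bash
python3 -m creep '[{"grip":-1,"tx":0.03,"ty":-0.032,"tz":0,"ax":0,"ay":0,"az":3},{"grip":-1,"tx":0.06,"ty":-0.064,"tz":0,"ax":0,"ay":0,"az":6},{"grip":-1,"tx":0.09,"ty":-0.096,"tz":0,"ax":0,"ay":0,"az":9},{"grip":-1,"tx":0.12,"ty":-0.128,"tz":0,"ax":0,"ay":0,"az":12},{"grip":-1,"tx":0.148,"ty":-0.158,"tz":0,"ax":0,"ay":0,"az":15.5}]'
python3 - <<'E'
from h import *
go(.37,.33,.2,.19)
p=r.read_camera("wrist");save(p,"w1")
for q,z in(("stand",0),("deck_edge",.009),("lower_tray",.03),("post_top",.032)):
   for o in r.spot_point(p,q)[:2]: print(q,round(o["p"],2),np.round(np.array(o["at"])*[480,640]),np.round(ray(p,o["at"],z)[:2],3))
E
```

```text
time_s: 2.55
position: [0.3806, -0.0986, 0.2243]
orientation: [0.0, 0.996, 0.094, 0.001]
force: [1.6, 0.2, 0.5]
opening: 1.0
finger_force: 0.0
t [ 0.0696 -0.423   0.0241] |t| 0.429 a [ 0.04 -0.07 -0.12]
deck_edge 0.93 [ 32. 299.] [ 0.534 -0.047]
post_top 0.78 [ 17. 192.] [0.524 0.043]
```

```bash
python3 -m creep '[{"grip":-1,"tx":0.008,"ty":-0.048,"tz":0,"ax":0,"ay":0,"az":0},{"grip":-1,"tx":0.016,"ty":-0.096,"tz":0,"ax":0,"ay":0,"az":0},{"grip":-1,"tx":0.024,"ty":-0.144,"tz":0,"ax":0,"ay":0,"az":0},{"grip":-1,"tx":0.032,"ty":-0.192,"tz":0,"ax":0,"ay":0,"az":0},{"grip":-1,"tx":0.04,"ty":-0.24,"tz":0,"ax":0,"ay":0,"az":0}]' 
python3 -m creep '[{"grip":-1,"tx":0.008,"ty":-0.046,"tz":0.006,"ax":0,"ay":0,"az":0},{"grip":-1,"tx":0.016,"ty":-0.092,"tz":0.012,"ax":0,"ay":0,"az":0},{"grip":-1,"tx":0.023,"ty":-0.138,"tz":0.018,"ax":0,"ay":0,"az":0},{"grip":-1,"tx":0.03,"ty":-0.183,"tz":0.024,"ax":0,"ay":0,"az":0},{"grip":-1,"tx":0.03,"ty":-0.183,"tz":0.024,"ax":0,"ay":0,"az":0}]' 
cat >> h.py <<'E'
def wood(p):
    hsv=cv2.cvtColor(p["color"],cv2.COLOR_RGB2HSV);w=cloud(p)
    m=(hsv[...,0]>12)&(hsv[...,0]<32)&(hsv[...,2]>185)&(hsv[...,1]>40)
    n,l,st,_=cv2.connectedComponentsWithStats(m.astype(np.uint8));i=1+np.argmax(st[1:,4]);m=l==i
    P=w[m];P=P[~np.isnan(P[:,2])];rc=cv2.minAreaRect((P[:,:2]*1000).astype(np.float32))
    B=cv2.boxPoints(rc)
    return m,P,rc,B
E
python3 - <<'E'
from h import *
p=r.read_camera("wrist");save(p,"w2");m,P,rc,B=wood(p)
print(m.sum(),rc,np.round(B).tolist(),np.percentile(P[:,2],[2,50,98]))
for q in("wedge","wedge_nose"):
   for o in r.spot_point(p,q)[:2]: print(q,round(o["p"],2),np.round(np.array(o["at"])*[480,640]),np.round(ray(p,o["at"],0)[:2],3))
E
```

```text
time_s: 3.3
position: [0.3748, 0.143, 0.2242]
orientation: [0.0, 0.996, 0.093, 0.001]
force: [2.0, -0.6, 0.5]
opening: 1.005
finger_force: 0.0
time_s: 3.8
position: [0.3692, 0.3309, 0.1986]
orientation: [-0.0, 0.995, 0.096, -0.001]
force: [-0.1, -1.2, -0.4]
opening: 0.996
finger_force: 0.0
19044 ((422.8451232910156, 228.66246032714844), (144.95773315429688, 365.2485046386719), 0.9006745219230652) [[348.0, 410.0], [353.0, 45.0], [498.0, 47.0], [492.0, 412.0]] [-0.00146359  0.00029971  0.03046302]
wedge 0.82 [156. 168.] [0.389 0.488]
wedge 0.76 [146. 315.] [0.425 0.35 ]
wedge_nose 0.9 [305. 397.] [0.277 0.231]
wedge_nose 0.88 [ 79. 308.] [0.482 0.367]
```

View pics/w2.png

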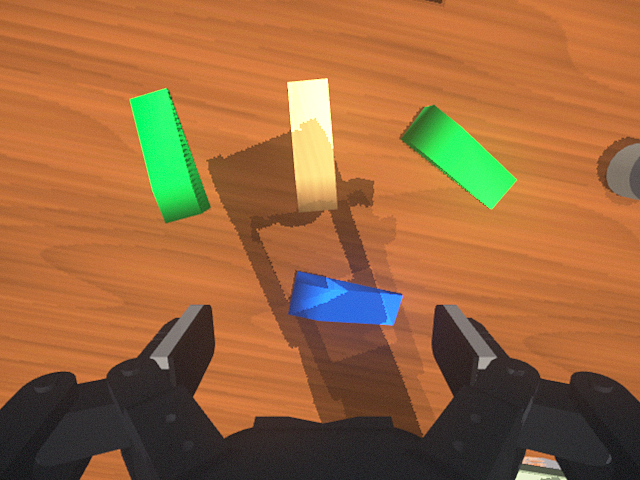

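The picture shows the tall wedge with its thin-end corners at (287, 82) and (328, 78), and its upper butt corners at (297, 212) and (337, 210). The green decoys are about 80 mm clear of it.

```bash
python3 - <<'E'
from h import *
p=r.read_camera("wrist")
f=lambda c,q,z:ray(p,(q/480,c/640),z)[:2]
n=[f(287,82,.005),f(328,78,.005)];b=[f(297,212,.03),f(337,210,.03)]
N=sum(n)/2;B=sum(b)/2;d=N-B
yaw=np.arctan2(d[1],d[0]);print(n,b,"len",np.linalg.norm(d),"yaw",yaw)
u=d/np.linalg.norm(d);C=(N+B)/2;print("C",C)
g=C-.0415*u;print("grip",g);go(*g,.05,yaw);go(*g,.006,yaw)
E
```

```text
[array([0.4771379 , 0.38007425]), array([0.48736328, 0.34413186])] [array([0.36574907, 0.35032362]), array([0.37454534, 0.31409665])] len 0.11602049518106562 yaw 0.2605914239829914
C [0.4261989 0.3471566]
grip [0.38610003 0.33646404]
t [ 0.0177 -0.0068  0.1498] |t| 0.151 a [ 0.04  0.01 -4.17]
t [ 0.0177 -0.0068  0.1938] |t| 0.195 a [ 0.04  0.01 -4.17]
```

```bash
python3 -m creep '[{"grip":-1,"tx":0.006,"ty":-0.003,"tz":0.045,"ax":0,"ay":0,"az":-2},{"grip":-1,"tx":0.012,"ty":-0.006,"tz":0.09,"ax":0,"ay":0,"az":-4.2},{"grip":-1,"tx":0.0175,"ty":-0.007,"tz":0.135,"ax":0,"ay":0,"az":-4.2},{"grip":-1,"tx":0.0175,"ty":-0.007,"tz":0.17,"ax":0,"ay":0,"az":-4.2},{"grip":-1,"tx":0.0175,"ty":-0.007,"tz":0.192,"ax":0,"ay":0,"az":-4.2}]'
python3 -m creep '[{"grip":1,"tx":0,"ty":0,"tz":0,"ax":0,"ay":0,"az":0},{"grip":1,"tx":0,"ty":0,"tz":0,"ax":0,"ay":0,"az":0},{"grip":1,"tx":0,"ty":0,"tz":0,"ax":0,"ay":0,"az":0},{"grip":1,"tx":0,"ty":0,"tz":0,"ax":0,"ay":0,"az":0},{"grip":1,"tx":0,"ty":0,"tz":0,"ax":0,"ay":0,"az":0}]' 40
```

```text
time_s: 4.5
position: [0.3843, 0.3353, 0.0054]
orientation: [0.001, 0.992, 0.13, -0.002]
force: [0.1, -0.1, -0.2]
opening: 1.003
finger_force: 0.0
time_s: 5.0
position: [0.3861, 0.339, 0.0095]
orientation: [-0.001, 0.991, 0.131, 0.001]
force: [0.0, -0.8, 0.3]
opening: 0.143
finger_force: 0.0
```

Opening 0.14 with no finger force means the wedge isn't between the pads, so I look.

```bash
python3 - <<'E'
from h import *
p=r.read_camera("wrist");save(p,"w3");s=r.sense();print(s["opening"],s["finger_force"])
E
```

```text
0.05572016844883947 0.0
```

View pics/w3.png

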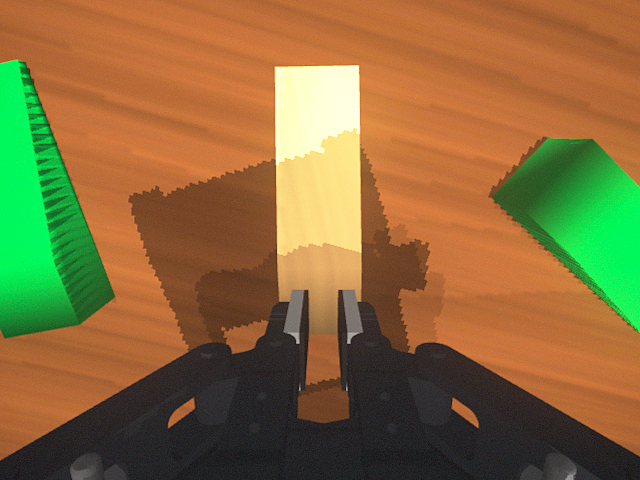

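The fingers (columns 288-355, rows 290+) appear above the butt instead of beside it. Depth should show which.

```bash
python3 - <<'E'
from h import *
p=r.read_camera("wrist");w=cloud(p);s=r.sense();print(s["opening"],s["position"],s["force"],s["finger_force"])
for c,q in((323,100),(323,200),(323,280),(323,310),(323,325),(295,293),(298,310),(350,293),(350,310),(420,420),(450,100)): print(c,q,np.round(w[q,c],4))
print(np.round(w[280:420:10,323],3).tolist())
save(p,"w4")
E
```

```text
0.001057050187109423 [0.38545702 0.33883758 0.00882127] [ 0.48829834 -0.04565453  0.39035956] 0.0
323 100 [0.4676 0.3607 0.0091]
323 200 [0.428  0.35   0.0221]
323 280 [0.3951 0.3412 0.0286]
323 310 [0.3821 0.3377 0.0305]
323 325 [0.3747 0.3357 0.03  ]
295 293 [0.387  0.3516 0.0309]
298 310 [0.3936 0.35   0.0589]
350 293 [0.3926 0.3283 0.0295]
350 310 [0.3945 0.3303 0.0505]
420 420 [0.3864 0.3104 0.0928]
450 100 [ 0.4833  0.3052 -0.0005]
[[0.395, 0.341, 0.029], [0.391, 0.34, 0.03], [0.387, 0.339, 0.031], [0.382, 0.338, 0.03], [0.378, 0.337, 0.031], [0.372, 0.335, 0.03], [0.35, 0.329, 0.001], [0.344, 0.327, 0.0], [0.337, 0.326, -0.001], [0.332, 0.324, 0.0], [0.325, 0.323, 0.0], [0.319, 0.321, 0.0], [0.312, 0.319, -0.0], [0.305, 0.317, -0.001]]
```

View pics/w4.png

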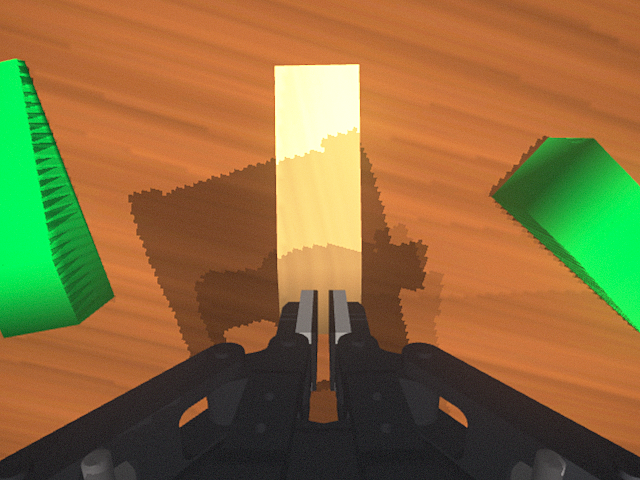

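The fingers are shut above the butt (tips at row 290), so I check finger geometry in tool coordinates.

```bash
python3 - <<'E'
from h import *
p=r.read_camera("wrist");w=cloud(p);s=r.sense();M=yawof(s);print(s["opening"],s["position"],s["time_s"])
t=(w-s["position"])@M
for c in(307,340,288,360):
  print(c,[(q,np.round(t[q,c]*1000).tolist()) for q in list(range(284,312,4))+[325,340,360]])
E
```

```text
0.004032717178504255 [0.38522536 0.33872765 0.00853927] 5.15
307 [(284, [9.0, -7.0, -21.0]), (288, [7.0, -7.0, -22.0]), (292, [10.0, -6.0, -33.0]), (296, [nan, nan, nan]), (300, [11.0, -6.0, -41.0]), (304, [11.0, -6.0, -45.0]), (308, [10.0, -6.0, -47.0]), (325, [11.0, -5.0, -61.0]), (340, [12.0, -5.0, -71.0]), (360, [11.0, -4.0, -81.0])]
340 [(284, [9.0, 8.0, -22.0]), (288, [7.0, 8.0, -21.0]), (292, [5.0, 8.0, -21.0]), (296, [3.0, 8.0, -21.0]), (300, [10.0, 7.0, -41.0]), (304, [10.0, 7.0, -45.0]), (308, [11.0, 6.0, -49.0]), (325, [10.0, 6.0, -60.0]), (340, [11.0, 5.0, -71.0]), (360, [12.0, 5.0, -82.0])]
288 [(284, [9.0, -15.0, -22.0]), (288, [7.0, -15.0, -21.0]), (292, [5.0, -15.0, -22.0]), (296, [3.0, -15.0, -21.0]), (300, [1.0, -15.0, -21.0]), (304, [-1.0, -15.0, -20.0]), (308, [6.0, -13.0, -40.0]), (325, [7.0, -12.0, -54.0]), (340, [12.0, -10.0, -73.0]), (360, [12.0, -9.0, -82.0])]
360 [(284, [9.0, 16.0, -22.0]), (288, [7.0, 16.0, -22.0]), (292, [5.0, 16.0, -21.0]), (296, [3.0, 16.0, -22.0]), (300, [1.0, 16.0, -22.0]), (304, [-1.0, 16.0, -22.0]), (308, [-3.0, 16.0, -22.0]), (325, [6.0, 13.0, -53.0]), (340, [11.0, 12.0, -70.0]), (360, [11.0, 11.0, -81.0])]
```

Depth puts the real fingertips about 30 mm behind the reported TCP. They ended above the 30 mm butt without touching it, which agrees with the zero force. I'll open and creep lower while watching the force.

```bash
python3 -m creep '[{"grip":-1,"tx":0,"ty":0,"tz":0,"ax":0,"ay":0,"az":0},{"grip":-1,"tx":0,"ty":0,"tz":0,"ax":0,"ay":0,"az":0},{"grip":-1,"tx":0,"ty":0,"tz":0,"ax":0,"ay":0,"az":0},{"grip":-1,"tx":0,"ty":0,"tz":0,"ax":0,"ay":0,"az":0},{"grip":-1,"tx":0,"ty":0,"tz":0,"ax":0,"ay":0,"az":0}]'
python3 -m creep '[{"grip":-1,"tx":0,"ty":0,"tz":0.004,"ax":0,"ay":0,"az":0},{"grip":-1,"tx":0,"ty":0,"tz":0.007,"ax":0,"ay":0,"az":0},{"grip":-1,"tx":0,"ty":0,"tz":0.01,"ax":0,"ay":0,"az":0},{"grip":-1,"tx":0,"ty":0,"tz":0.01,"ax":0,"ay":0,"az":0}]'
```

```text
time_s: 5.65
position: [0.3848, 0.3384, 0.0078]
orientation: [0.0, 0.991, 0.131, -0.0]
force: [-0.3, 1.4, -0.2]
opening: 0.847
finger_force: 0.0
time_s: 6.05
position: [0.3843, 0.338, -0.0029]
orientation: [0.0, 0.991, 0.131, -0.001]
force: [-0.1, 1.0, 0.4]
opening: 1.001
finger_force: 0.0
```

No contact with the reported z below zero, which confirms the offset. Going lower, then closing.

```bash
python3 -m creep '[{"grip":-1,"tx":0.001,"ty":0,"tz":0.006,"ax":0,"ay":0,"az":0},{"grip":-1,"tx":0.001,"ty":0,"tz":0.012,"ax":0,"ay":0,"az":0},{"grip":-1,"tx":0.001,"ty":0,"tz":0.018,"ax":0,"ay":0,"az":0},{"grip":-1,"tx":0.001,"ty":0,"tz":0.021,"ax":0,"ay":0,"az":0},{"grip":1,"tx":0.001,"ty":0,"tz":0.021,"ax":0,"ay":0,"az":0}]' 40
python3 -m creep '[{"grip":1,"tx":0,"ty":0,"tz":0,"ax":0,"ay":0,"az":0},{"grip":1,"tx":0,"ty":0,"tz":0,"ax":0,"ay":0,"az":0},{"grip":1,"tx":0,"ty":0,"tz":0,"ax":0,"ay":0,"az":0},{"grip":1,"tx":0,"ty":0,"tz":0,"ax":0,"ay":0,"az":0}]' 40
```

```text
time_s: 6.55
position: [0.3852, 0.3383, -0.0239]
orientation: [0.0, 0.991, 0.131, -0.001]
force: [-0.0, -0.1, 0.1]
opening: 0.856
finger_force: 0.0
time_s: 6.95
position: [0.3864, 0.339, -0.0226]
orientation: [-0.0, 0.991, 0.131, 0.001]
force: [0.1, -0.0, 2.3]
opening: 0.418
finger_force: 40.7
```

Gripped: 35.5 mm, 40 N. Lift clear of the can and carry to the stand's front.

```bash
python3 -m creep '[{"grip":1,"tx":0,"ty":0,"tz":-0.04,"ax":0,"ay":0,"az":0},{"grip":1,"tx":0,"ty":0,"tz":-0.085,"ax":0,"ay":0,"az":0},{"grip":1,"tx":0,"ty":0,"tz":-0.13,"ax":0,"ay":0,"az":0},{"grip":1,"tx":0,"ty":0,"tz":-0.17,"ax":0,"ay":0,"az":0},{"grip":1,"tx":0,"ty":0,"tz":-0.19,"ax":0,"ay":0,"az":0}]'
python3 - <<'E'
from h import *
go(.405,-.065,.168,.13)
E
```

```text
time_s: 7.45
position: [0.3877, 0.3399, 0.1713]
orientation: [-0.001, 0.991, 0.131, 0.003]
force: [0.1, -0.0, -1.0]
opening: 0.413
finger_force: 40.4
t [-0.0888  0.3954  0.0019] |t| 0.405 a [-0.14 -0.37  7.66]
```

```bash
python3 -m creep '[{"grip":1,"tx":-0.008,"ty":0.035,"tz":0,"ax":0,"ay":0,"az":0},{"grip":1,"tx":-0.018,"ty":0.08,"tz":0,"ax":0,"ay":0,"az":0},{"grip":1,"tx":-0.028,"ty":0.125,"tz":0,"ax":0,"ay":0,"az":0},{"grip":1,"tx":-0.038,"ty":0.17,"tz":0,"ax":0,"ay":0,"az":0},{"grip":1,"tx":-0.048,"ty":0.215,"tz":0,"ax":0,"ay":0,"az":0}]'
python3 -m creep '[{"grip":1,"tx":-0.01,"ty":0.045,"tz":0,"ax":0,"ay":0,"az":2},{"grip":1,"tx":-0.02,"ty":0.09,"tz":0,"ax":0,"ay":0,"az":4},{"grip":1,"tx":-0.03,"ty":0.135,"tz":0,"ax":0,"ay":0,"az":6},{"grip":1,"tx":-0.04,"ty":0.175,"tz":0,"ax":0,"ay":0,"az":7.6},{"grip":1,"tx":-0.04,"ty":0.18,"tz":0,"ax":0,"ay":0,"az":7.6}]'
python3 - <<'E'
from h import *
p=r.read_camera("wrist");save(p,"w5");s=r.sense();print(s["position"],s["opening"],np.arctan2(*yawof(s)[[1,0],0]))
for q,z in(("deck_edge",.009),("post_top",.032),("lower_tray",.03)):
   for o in r.spot_point(p,q)[:2]: print(q,round(o["p"],2),np.round(np.array(o["at"])*[480,640]),np.round(ray(p,o["at"],z)[:2],3))
E
```

```text
time_s: 7.95
position: [0.3949, 0.117, 0.1667]
orientation: [0.0, 0.991, 0.132, 0.0]
force: [1.0, 0.6, -0.2]
opening: 0.412
finger_force: 40.4
time_s: 8.45
position: [0.4036, -0.0697, 0.167]
orientation: [0.001, 0.998, 0.062, 0.0]
force: [-0.1, 0.6, -0.1]
opening: 0.414
finger_force: 40.4
[ 0.40379532 -0.06820237  0.16692268] 0.4112862354170999 0.12590366657176358
deck_edge 0.7 [128. 206.] [0.466 0.037]
deck_edge 0.68 [ 51. 314.] [ 0.536 -0.046]
post_top 0.63 [ 41. 192.] [0.527 0.043]
```

View pics/w5.png

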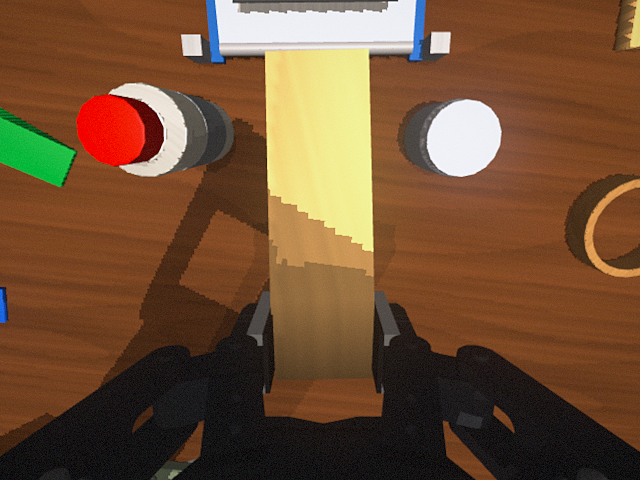

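The picture shows the post tops at (192, 45) and (439, 43), the nosing bar at row 48, and the wedge straight ahead with its nose at (318, 50). The can is at left and the tin at right, both clear.

```bash
cat >> h.py <<'E'
def inst(S,yaw,P):
    c,q=np.cos(yaw),np.sin(yaw);d=np.array(P)[:2]-S;return np.array([c*d[0]+q*d[1],-q*d[0]+c*d[1]])
E
python3 - <<'E'
from h import *
p=r.read_camera("wrist");w=cloud(p)
f=lambda c,q,z:ray(p,(q/480,c/640),z)[:2]
a=f(192,45,.032);b=f(439,43,.032);d=a-b;yaw=np.arctan2(-d[0],d[1]);m=(a+b)/2
print(a,b,np.linalg.norm(d),yaw,m);u=np.array([np.cos(yaw),np.sin(yaw)]);S=m+.085*u;print("S",S)
print("post z",w[45,192],w[43,439],"bar",w[47,318],"nose",w[55,318],"butt",w[320,320])
s=r.sense();print(inst(S,yaw,s["position"]),np.arctan2(*yawof(s)[[1,0],0]))
g=S-.215*u;go(*g,.168,yaw);go(*g,-.022,yaw)
E
```

```text
[0.52310037 0.04868053] [ 0.54803296 -0.13213173] 0.1825231638539735 0.13702799334977342 [ 0.53556666 -0.0417256 ]
S [ 0.6197699  -0.03011464]
post z [0.52318728 0.04886712 0.0314572 ] [ 0.54831943 -0.13242751  0.03081604] bar [ 0.53649041 -0.04339206  0.01842184] nose [ 0.49965982 -0.05069107  0.1941803 ] butt [ 0.41117427 -0.06301889  0.21871376]
[-0.21899543 -0.00434042] 0.1325774664445092
t [ 0.004  -0.0044 -0.0014] |t| 0.006 a [-0.05  0.04 -0.26]
t [ 0.0041 -0.0042  0.1886] |t| 0.189 a [-0.05  0.04 -0.26]
```

```bash
python3 -m creep '[{"grip":1,"tx":0.003,"ty":-0.003,"tz":0.035,"ax":0,"ay":0,"az":0},{"grip":1,"tx":0.003,"ty":-0.004,"tz":0.08,"ax":0,"ay":0,"az":0},{"grip":1,"tx":0.003,"ty":-0.004,"tz":0.125,"ax":0,"ay":0,"az":0},{"grip":1,"tx":0.003,"ty":-0.004,"tz":0.165,"ax":0,"ay":0,"az":0},{"grip":1,"tx":0.003,"ty":-0.004,"tz":0.183,"ax":0,"ay":0,"az":0}]'
python3 -m creep '[{"grip":1,"tx":0,"ty":0,"tz":0.003,"ax":0,"ay":0,"az":0},{"grip":1,"tx":0,"ty":0,"tz":0.006,"ax":0,"ay":0,"az":0},{"grip":1,"tx":0,"ty":0,"tz":0.006,"ax":0,"ay":0,"az":0}]'
python3 - <<'E'
from h import *
S=np.array([.6198,-.0301]);s=r.sense();print(inst(S,.136,s["position"]),np.arctan2(*yawof(s)[[1,0],0]))
p=r.read_camera("wrist");w=cloud(p);save(p,"w6")
q=np.stack([inst(S,.136,w[y,x]) if np.isfinite(w[y,x,0]) else [9,9] for y in range(0,130,4) for x in [320]])
print([(y,np.round(a,3).tolist(),round(float(w[y,320,2]),3)) for y,a in zip(range(0,130,4),q)][::2])
E
```

```text
time_s: 9.2
position: [0.4028, -0.0583, -0.0195]
orientation: [-0.002, 0.998, 0.067, -0.003]
force: [-0.7, -0.5, -0.6]
opening: 0.415
finger_force: 40.4
time_s: 9.5
position: [0.4075, -0.061, -0.0212]
orientation: [0.0, 0.998, 0.066, 0.001]
force: [0.9, 0.4, -0.8]
opening: 0.417
finger_force: 40.4
[-0.21453579 -0.00187895] 0.13233014203777377
[(0, [-0.099, -0.002], 0.0), (8, [-0.101, -0.002], 0.001), (16, [-0.103, -0.002], -0.0), (24, [-0.106, -0.002], 0.001), (32, [-0.108, -0.002], -0.0), (40, [-0.111, -0.002], 0.0), (48, [-0.114, -0.002], 0.0), (56, [-0.118, -0.002], 0.007), (64, [-0.121, -0.002], 0.009), (72, [-0.123, -0.002], 0.009), (80, [-0.126, -0.002], 0.011), (88, [-0.128, -0.002], 0.011), (96, [-0.131, -0.002], 0.012), (104, [-0.134, -0.002], 0.012), (112, [-0.136, -0.002], 0.013), (120, [-0.139, -0.002], 0.014), (128, [-0.142, -0.002], 0.013)]
```

```bash
python3 -m creep '[{"grip":1,"tx":0.012,"ty":-0.001,"tz":0.001,"ax":0,"ay":0,"az":0},{"grip":1,"tx":0.024,"ty":-0.002,"tz":0.001,"ax":0,"ay":0,"az":0},{"grip":1,"tx":0.036,"ty":-0.002,"tz":0.001,"ax":0,"ay":0,"az":0},{"grip":1,"tx":0.048,"ty":-0.002,"tz":0.001,"ax":0,"ay":0,"az":0},{"grip":1,"tx":0.06,"ty":-0.002,"tz":0.001,"ax":0,"ay":0,"az":0}]' 60
python3 -m creep '[{"grip":1,"tx":0.007,"ty":0,"tz":0,"ax":0,"ay":0,"az":0},{"grip":1,"tx":0.014,"ty":0,"tz":0,"ax":0,"ay":0,"az":0},{"grip":1,"tx":0.021,"ty":0,"tz":0,"ax":0,"ay":0,"az":0},{"grip":1,"tx":0.028,"ty":0,"tz":0,"ax":0,"ay":0,"az":0},{"grip":1,"tx":0.032,"ty":0,"tz":0,"ax":0,"ay":0,"az":0}]'
cat > deck.py <<'E'
from h import *
S=np.array([.6198,-.0301]);yaw=.136
p=r.read_camera("top");w=cloud(p)
X=(w[...,0]-S[0])*np.cos(yaw)+(w[...,1]-S[1])*np.sin(yaw);Y=-(w[...,0]-S[0])*np.sin(yaw)+(w[...,1]-S[1])*np.cos(yaw);Z=w[...,2]
for lo,hi in((55,70),(-70,-55)):
    k=(X>-.07)&(X<.055)&(Y*1000>lo)&(Y*1000<hi)&(Z>.01)&(Z<.06);
    if k.sum()>30:
        c=np.polyfit(X[k],Z[k],1);print(k.sum(),"slope",c[0],"tilt",-np.arctan(c[0]),"z at edge",np.polyval(c,-.085))
s=r.sense();print(inst(S,yaw,s["position"]),np.arctan2(*yawof(s)[[1,0],0]),s["force"])
E
python3 deck.py
```

```text
time_s: 10.05
position: [0.4601, -0.0513, -0.0226]
orientation: [-0.001, 0.998, 0.067, -0.008]
force: [-25.1, -3.9, 32.0]
opening: 0.408
finger_force: 67.2
time_s: 10.55
position: [0.4939, -0.0471, -0.0226]
orientation: [-0.001, 0.998, 0.066, -0.005]
force: [-14.9, -3.0, 19.3]
opening: 0.41
finger_force: 65.6
324 slope 0.02392645535513072 tilt -0.023921891154799743 z at edge 0.029100472784544702
237 slope -0.11522612211350282 tilt 0.11472019171754319 z at edge 0.04496567746859506
[-1.25989752e-01  1.16239026e-04] 0.13190190983800168 [-12.71049961  -0.67453799  15.30424291]
```

```bash
cat > deckw.py <<'E'
from h import *
S=np.array([.6198,-.0301]);yaw=.136
p=r.read_camera("wrist");w=cloud(p);save(p,"dk")
X=(w[...,0]-S[0])*np.cos(yaw)+(w[...,1]-S[1])*np.sin(yaw);Y=-(w[...,0]-S[0])*np.sin(yaw)+(w[...,1]-S[1])*np.cos(yaw);Z=w[...,2]
print("X",np.nanmin(X),np.nanmax(X))
for lo,hi in((58,72),(-72,-58)):
    k=(X>-.078)&(X<.06)&(Y*1000>lo)&(Y*1000<hi)&(Z>.012)&(Z<.05)
    if k.sum()>30:
        c=np.polyfit(X[k],Z[k],1);e=Z[k]-np.polyval(c,X[k]);j=abs(e)<.004;c=np.polyfit(X[k][j],Z[k][j],1)
        print(k.sum(),X[k].max(),"tilt",-np.arctan(c[0]),"z at edge",np.polyval(c,-.085))
for sg in(1,-1):
    k=(abs(X+.085)<.004)&(abs(Y-sg*.092)<.004)&(Z>.02);print("post",k.sum(),np.median(Z[k]) if k.any() else None)
k=(abs(X+.085)<.002)&(abs(Y)<.065)&(abs(Y)>.03)&(Z>.02);print("bar top",k.sum(),np.median(Z[k]) if k.any() else None)
E
python3 deckw.py
```

```text
X -0.22669796338742418 -0.00934012390326561
5997 -0.01893473203298296 tilt -0.008260830637122742 z at edge 0.030830839080991823
2882 -0.03656294419846237 tilt -0.5470296840103409 z at edge 0.022516624145349558
post 310 0.03221903166202842
post 961 0.02951152534020489
bar top 2647 0.03260295586663653
```

```bash
python3 -m creep '[{"grip":1,"tx":0.003,"ty":0,"tz":0,"ax":0,"ay":0,"az":0},{"grip":1,"tx":0.0055,"ty":0,"tz":0,"ax":0,"ay":0,"az":0},{"grip":1,"tx":0.0055,"ty":0,"tz":0,"ax":0,"ay":0,"az":0},{"grip":1,"tx":0.0055,"ty":0,"tz":-0.001,"ax":0,"ay":0,"az":0},{"grip":0.2,"tx":0.0055,"ty":0,"tz":-0.001,"ax":0,"ay":0,"az":0}]'
python3 -m creep '[{"grip":-0.6,"tx":0,"ty":0,"tz":0,"ax":0,"ay":0,"az":0},{"grip":-0.6,"tx":0,"ty":0,"tz":0,"ax":0,"ay":0,"az":0},{"grip":-0.6,"tx":0,"ty":0,"tz":0,"ax":0,"ay":0,"az":0}]'
python3 deckw.py; python3 -c "
from h import *
s=r.sense();print(inst(np.array([.6198,-.0301]),.136,s['position']),s['force'],s['opening'],s['time_s'])"
```

```text
time_s: 11.15
position: [0.5008, -0.0462, -0.0225]
orientation: [-0.0, 0.998, 0.066, -0.003]
force: [-6.4, -1.8, 4.3]
opening: 0.407
finger_force: 63.9
time_s: 11.45
position: [0.5038, -0.0466, -0.0219]
orientation: [0.0, 0.998, 0.065, 0.001]
force: [0.6, 0.4, 0.8]
opening: 0.799
finger_force: 0.0
X -0.217960232086726 -0.00017429405586611053
6852 -0.010238839261285134 tilt 0.0024871507031892924 z at edge 0.03258880675921387
2328 -0.013208399930512982 tilt -0.4128635745931435 z at edge 0.026607360381367857
post 315 0.032216250199285534
post 876 0.02948643101591516
bar top 2498 0.034329773397013714
[-0.11736224 -0.00059702] [-0.4634882   0.05243597  0.97705818] 0.8021714255415586 11.5
```

Deck edge is at 32.6 mm against 32.2 mm at the post, so it is level. Back straight up and head for the loose tray.

```bash
python3 -m creep '[{"grip":-0.6,"tx":0,"ty":0,"tz":-0.03,"ax":0,"ay":0,"az":0},{"grip":-1,"tx":0,"ty":0,"tz":-0.075,"ax":0,"ay":0,"az":0},{"grip":-1,"tx":0,"ty":0,"tz":-0.125,"ax":0,"ay":0,"az":0},{"grip":-1,"tx":0,"ty":0,"tz":-0.175,"ax":0,"ay":0,"az":0},{"grip":-1,"tx":0,"ty":0,"tz":-0.22,"ax":0,"ay":0,"az":0}]'
python3 deckw.py; python3 -c "
from h import *
go(.61,.25,.2,1.32)"
```

```text
time_s: 12.0
position: [0.5032, -0.0466, 0.2008]
orientation: [0.0, 0.998, 0.065, 0.001]
force: [-0.1, -0.7, -0.1]
opening: 0.998
finger_force: 0.0
X -0.4745677148465739 0.06719510819167814
2136 0.056244984969089674 tilt 0.001454428737959317 z at edge 0.03258759297635938
2348 0.05561453327222131 tilt 0.0020341849331995043 z at edge 0.0325215660341499
post 47 0.03235922306577266
post 78 0.03167882544625414
bar top 345 0.03442833108787102
t [ 0.1394 -0.282   0.0099] |t| 0.315 a [  0.89  -0.59 -68.11]
```

Deck tilt is 0.002 with the wedge released. Move to the tray.

```bash
python3 -m creep '[{"grip":-1,"tx":0.014,"ty":-0.028,"tz":0,"ax":0,"ay":0,"az":0},{"grip":-1,"tx":0.033,"ty":-0.066,"tz":0,"ax":0,"ay":0,"az":0},{"grip":-1,"tx":0.052,"ty":-0.104,"tz":0,"ax":0,"ay":0,"az":0},{"grip":-1,"tx":0.071,"ty":-0.142,"tz":0,"ax":0,"ay":0,"az":0},{"grip":-1,"tx":0.09,"ty":-0.18,"tz":0,"ax":0,"ay":0,"az":0}]'
python3 -m creep '[{"grip":-1,"tx":0.01,"ty":-0.02,"tz":0,"ax":0,"ay":0,"az":-8},{"grip":-1,"tx":0.02,"ty":-0.04,"tz":0,"ax":0,"ay":0,"az":-16},{"grip":-1,"tx":0.03,"ty":-0.06,"tz":0,"ax":0,"ay":0,"az":-24},{"grip":-1,"tx":0.04,"ty":-0.08,"tz":0,"ax":0,"ay":0,"az":-32},{"grip":-1,"tx":0.05,"ty":-0.1,"tz":0,"ax":0,"ay":0,"az":-40}]'
python3 -m creep '[{"grip":-1,"tx":0,"ty":0,"tz":0,"ax":0,"ay":0,"az":-8},{"grip":-1,"tx":0,"ty":0,"tz":0,"ax":0,"ay":0,"az":-16},{"grip":-1,"tx":0,"ty":0,"tz":0,"ax":0,"ay":0,"az":-24},{"grip":-1,"tx":0,"ty":0,"tz":0,"ax":0,"ay":0,"az":-28},{"grip":-1,"tx":0,"ty":0,"tz":0,"ax":0,"ay":0,"az":-28}]'
python3 - <<'E'
from h import *
p=r.read_camera("wrist");save(p,"w7");w=cloud(p)
for o in r.spot_point(p,"tray")[:2]: print(round(o["p"],2),np.round(np.array(o["at"])*[480,640]),ray(p,o["at"],0)[:2])
k=(w[...,2]>.045)&(w[...,2]<.065)&(abs(w[...,0]-.61)<.12)&(abs(w[...,1]-.31)<.12)
P=w[k];print(k.sum(),np.median(P[:,2]));rc=cv2.minAreaRect((P[:,:2]*1000).astype(np.float32));print("fin",rc)
E
```

```text
time_s: 12.55
position: [0.569, 0.1454, 0.1977]
orientation: [0.0, 0.998, 0.065, 0.0]
force: [-0.1, -1.4, 1.0]
opening: 0.999
finger_force: 0.0
time_s: 13.05
position: [0.6052, 0.2504, 0.1974]
orientation: [-0.0, 0.914, 0.405, -0.0]
force: [0.4, 1.0, -0.3]
opening: 1.0
finger_force: 0.0
time_s: 13.55
position: [0.6049, 0.2495, 0.1974]
orientation: [-0.0, 0.791, 0.612, -0.0]
force: [0.1, 0.5, 0.2]
opening: 0.999
finger_force: 0.0
0.63 [148. 311.] [0.60821537 0.30803985]
1007 0.05797803113312433
fin ((608.027099609375, 309.1776123046875), (63.28477096557617, 10.051892280578613), 76.97940063476562)
```

View pics/w7.png

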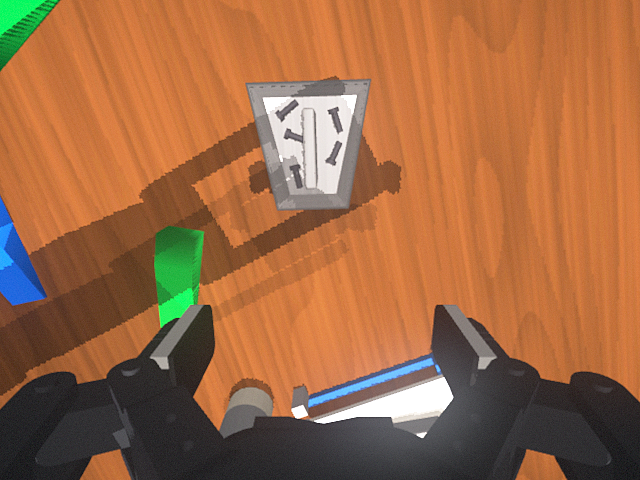

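The tray shows its narrow end at the bottom (row 208) and wide end at the top (row 82). The fin spans (308, 110)-(312, 187), and the fit gives 63 x 10 mm, 58 mm high, as listed.

```bash
python3 - <<'E'
from h import *
go(.608,.3092,-.004,1.3436)
E
```

```text
t [ 0.0586 -0.012   0.2015] |t| 0.21 a [-0.01  0.   -1.56]
```

```bash
python3 -m creep '[{"grip":0.2,"tx":0.02,"ty":-0.004,"tz":0.03,"ax":0,"ay":0,"az":-1.5},{"grip":0.2,"tx":0.045,"ty":-0.009,"tz":0.07,"ax":0,"ay":0,"az":-1.5},{"grip":0.2,"tx":0.0586,"ty":-0.012,"tz":0.1,"ax":0,"ay":0,"az":-1.5},{"grip":0.2,"tx":0.0586,"ty":-0.012,"tz":0.12,"ax":0,"ay":0,"az":-1.5},{"grip":0.2,"tx":0.0586,"ty":-0.012,"tz":0.13,"ax":0,"ay":0,"az":-1.5}]' 60
python3 - <<'E'
from h import *
go(.608,.3092,-.004,1.3436);p=r.read_camera("wrist");w=cloud(p)
k=(w[...,2]>.05)&(w[...,2]<.062)&(abs(w[...,0]-.608)<.05)&(abs(w[...,1]-.309)<.05)
rc=cv2.minAreaRect((w[k][:,:2]*1000).astype(np.float32));print(k.sum(),rc)
E
```

```text
time_s: 14.15
position: [0.6059, 0.3089, 0.0645]
orientation: [-0.001, 0.783, 0.622, -0.002]
force: [1.0, -0.6, -0.1]
opening: 0.402
finger_force: 0.0
t [0.0009 0.0023 0.0685] |t| 0.069 a [-0.24  0.16  0.01]
2286 ((608.119384765625, 309.2913818359375), (64.2873764038086, 10.00185775756836), 77.11994171142578)
```

```bash
python3 -m creep '[{"grip":0.2,"tx":0.0005,"ty":0.001,"tz":0.02,"ax":0,"ay":0,"az":0},{"grip":0.2,"tx":0.0005,"ty":0.001,"tz":0.045,"ax":0,"ay":0,"az":0},{"grip":0.2,"tx":0.0005,"ty":0.001,"tz":0.06,"ax":0,"ay":0,"az":0},{"grip":0.2,"tx":0.0005,"ty":0.001,"tz":0.0675,"ax":0,"ay":0,"az":0},{"grip":0.2,"tx":0.0005,"ty":0.001,"tz":0.0675,"ax":0,"ay":0,"az":0}]' 
python3 -m creep '[{"grip":1,"tx":0,"ty":0,"tz":0,"ax":0,"ay":0,"az":0},{"grip":1,"tx":0,"ty":0,"tz":0,"ax":0,"ay":0,"az":0},{"grip":1,"tx":0,"ty":0,"tz":0,"ax":0,"ay":0,"az":0},{"grip":1,"tx":0,"ty":0,"tz":0,"ax":0,"ay":0,"az":0}]' 60
python3 -c "
from h import *
s=r.sense();print(s['position'],np.arctan2(*yawof(s)[[1,0],0]),s['opening'],s['finger_force'])"
```

```text
time_s: 14.7
position: [0.6086, 0.3089, -0.0003]
orientation: [-0.0, 0.783, 0.622, -0.001]
force: [0.4, -0.3, -0.5]
opening: 0.403
finger_force: 0.0
time_s: 15.1
position: [0.6105, 0.3098, 0.0022]
orientation: [0.001, 0.783, 0.623, 0.002]
force: [0.3, -0.3, 4.4]
opening: 0.102
finger_force: 61.1
[0.61049657 0.30981223 0.00217981] 1.343921000482126 0.10152844847200694 61.11194372177124
```

```bash
python3 -m creep '[{"grip":1,"tx":0,"ty":0,"tz":-0.01,"ax":0,"ay":0,"az":0},{"grip":1,"tx":0,"ty":0,"tz":-0.03,"ax":0,"ay":0,"az":0},{"grip":1,"tx":0,"ty":0,"tz":-0.055,"ax":0,"ay":0,"az":0},{"grip":1,"tx":0,"ty":0,"tz":-0.08,"ax":0,"ay":0,"az":0},{"grip":1,"tx":0,"ty":0,"tz":-0.1,"ax":0,"ay":0,"az":0}]' 80
python3 -m creep '[{"grip":1,"tx":-0.015,"ty":0,"tz":0,"ax":0,"ay":0,"az":-6},{"grip":1,"tx":-0.04,"ty":0,"tz":0,"ax":0,"ay":0,"az":-14},{"grip":1,"tx":-0.07,"ty":0,"tz":0,"ax":0,"ay":0,"az":-22},{"grip":1,"tx":-0.1,"ty":0,"tz":0,"ax":0,"ay":0,"az":-30},{"grip":1,"tx":-0.12,"ty":0,"tz":0,"ax":0,"ay":0,"az":-37}]'
python3 - <<'E'
from h import *
s=r.sense();S=np.array([.6198,-.0301]);u=np.array([np.cos(.136),np.sin(.136)])
print(s["position"],s["opening"],s["force"]);go(*(S),.097,.136+np.pi)
E
```

```text
time_s: 15.6
position: [0.6085, 0.3093, 0.1014]
orientation: [-0.0, 0.783, 0.623, -0.0]
force: [0.0, 0.8, -2.8]
opening: 0.099
finger_force: 78.0
time_s: 16.1
position: [0.5802, 0.1905, 0.0996]
orientation: [-0.001, 0.543, 0.84, -0.001]
force: [-0.1, -1.0, -3.1]
opening: 0.101
finger_force: 78.1
[0.58023162 0.19047685 0.09962605] 0.10071487574798271 [-0.05983898 -1.02776293 -3.09725657]
t [-0.2173 -0.0546  0.0028] |t| 0.224 a [ -0.15  -0.12 -73.52]
```

```bash
cat > lt.py <<'E'
from h import *
S=np.array([.6198,-.0301]);yaw=.136
import sys
p=r.read_camera(sys.argv[1]);w=cloud(p);save(p,"lt_"+sys.argv[1])
X=(w[...,0]-S[0])*np.cos(yaw)+(w[...,1]-S[1])*np.sin(yaw);Y=-(w[...,0]-S[0])*np.sin(yaw)+(w[...,1]-S[1])*np.cos(yaw);Z=w[...,2]
for o in r.spot_point(p,"lower_tray")[:2]: print(round(o["p"],2),np.array(o["at"])*[480,640],"stand frame",inst(S,yaw,ray(p,o["at"],.035)))
g=cv2.cvtColor(p["color"],cv2.COLOR_RGB2GRAY)
k=(abs(X)<.078)&(abs(Y)<.072)&(Z>.02)&(Z<.075)&(g<150)
n,l,st,c=cv2.connectedComponentsWithStats(k.astype(np.uint8));i=1+np.argmax(st[1:,4]);k=l==i
print(k.sum(),"X",np.percentile(X[k],[0.5,99.5]),"Y",np.percentile(Y[k],[.5,99.5]))
for x0 in np.arange(-.06,.07,.02):
    j=k&(abs(X-x0)<.004);
    if j.sum()>3: print(round(x0,2),j.sum(),np.round([Y[j].min(),Y[j].max(),(Y[j].min()+Y[j].max())/2],4))
E
python3 lt.py top
```

```text
0.63 [189.696 359.808] stand frame [ 0.00379541 -0.01588304]
657 X [-0.05800639  0.06028046] Y [-0.06092285  0.04850995]
-0.06 42 [-0.0562  0.0504 -0.0029]
-0.04 26 [-0.0613  0.0478 -0.0068]
-0.02 26 [-0.0568  0.0436 -0.0066]
0.0 30 [-0.0535  0.041  -0.0063]
0.02 33 [-0.0509  0.0376 -0.0066]
0.04 34 [-0.0466  0.0333 -0.0067]
0.06 86 [-0.0432  0.0304 -0.0064]
```

```bash
python3 - <<'E'
import cv2
a=cv2.imread("pics/lt_top.png")[120:300,250:450];a=cv2.resize(a,None,fx=2.2,fy=2.2,interpolation=cv2.INTER_CUBIC)
b=cv2.resize(cv2.imread("pics/dk.png"),(400,300));o=cv2.copyMakeBorder(a,0,max(0,300-a.shape[0]),0,0,0);b=cv2.copyMakeBorder(b,0,o.shape[0]-300,0,0,0)
cv2.hconcat([o[:,:400],b]);o=cv2.hconcat([o[:,:400],b]);print(o.shape);cv2.imwrite("pics/m1.png",o)
E
```

```text
(396, 800, 3)
```

View pics/m1.png

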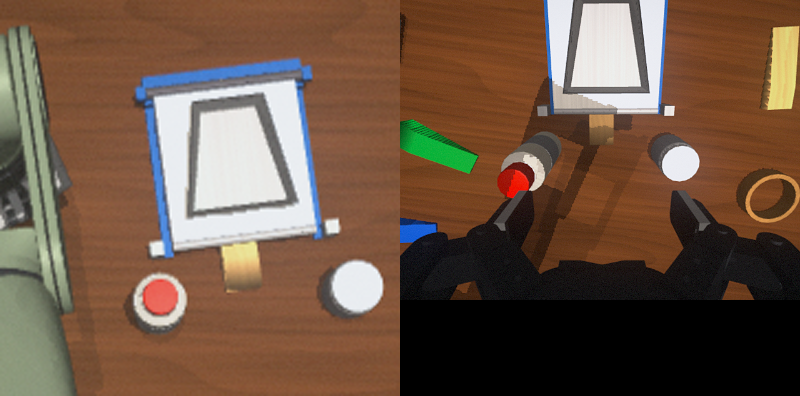

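Left panel: the deck propped by the wedge, tray outline (190, 100)-(297, 215), posts (157, 249) and (332, 227). Right panel: the tray looks centred between the posts. I'll measure the lower tray relative to the posts within each picture, so calibration bias cancels.

```bash
python3 - <<'E'
from h import *
def fr(a,b):
    d=a-b;yaw=np.arctan2(-d[0],d[1]);return (a+b)/2+.085*np.array([np.cos(yaw),np.sin(yaw)]),yaw,np.linalg.norm(d)
def cent(img,u,v,h=10):
    g=cv2.cvtColor(img,cv2.COLOR_RGB2GRAY)
    return u,v
def an(p,posts,name,corn):
    f=lambda c,z:ray(p,(c[1]/480,c[0]/640),z)[:2]
    S,yaw,L=fr(f(posts[0],.032),f(posts[1],.032));print(name,"S",S,"yaw",yaw,"L",L)
    for c in corn: print("  ",c,np.round(inst(S,yaw,f(c,.056)),4))
p=r.read_camera("top")
q=lambda x,y:(250+x/2.2,120+y/2.2)
an(p,[q(157,249),q(332,227)],"top",[q(187,217),q(298,202),q(192,102),q(267,93)])
pw=r.read_camera("wrist");s=r.sense();T=np.eye(4);T[:3,:3]=yawof(s);T[:3,3]=s["position"]
C=np.linalg.inv(T)@np.linalg.inv(pw["view"])
M=np.eye(4);M[:3,:3]=R.from_quat([0,.998,.065,.001],scalar_first=True).as_matrix();M[:3,3]=[.5034,-.0466,.2008]
pw=dict(pw);pw["view"]=np.linalg.inv(M@C)
img=cv2.imread("pics/dk.png");g=cv2.cvtColor(img,cv2.COLOR_BGR2GRAY)
k=((g<130)&(np.indices(g.shape)[0]<160)&(np.indices(g.shape)[1]>245)&(np.indices(g.shape)[1]<415)).astype(np.uint8)
for y in(5,30,60,90,120,140,145,150):
    xs=np.where(k[y])[0];print(y,xs.min() if len(xs) else None,xs.max() if len(xs) else None)
q=lambda x,y:((x-400)*1.6,y*1.6)
an(pw,[q(543,111),q(669,111)],"wrist",[q(563,93),q(650,93),q(571,3),q(640,3)])
np.save("C.npy",C)
E
```

```text
top S [ 0.62103265 -0.03722305] yaw 0.1328746487429831 L 0.18368208858695687
   (335.0, 218.63636363636363) [-0.0593  0.0579]
   (385.45454545454544, 211.8181818181818) [-0.0582 -0.057 ]
   (337.27272727272725, 166.36363636363637) [0.0594 0.0371]
   (371.3636363636364, 162.27272727272725) [ 0.0591 -0.0412]
5 277 383
30 274 386
60 271 389
90 267 392
120 264 395
140 262 398
145 261 398
150 269 275
wrist S [ 0.62045198 -0.0360143 ] yaw 0.1280244532795392 L 0.1823861570932682
   (260.8, 148.8) [-0.0588  0.0572]
   (400.0, 148.8) [-0.0588 -0.0574]
   (273.6, 4.800000000000001) [0.0452 0.0427]
   (384.0, 4.800000000000001) [ 0.0452 -0.0394]
```

Corners match the expected ±59/±57/±37 mm, so the lower tray is centred on the stand origin. S ≈ (0.6207, -0.0366), yaw 0.131.

```bash
python3 -c "
from h import *
go(.6207,-.0366,.099,.131+np.pi)"
```

```text
t [-0.2252 -0.0567  0.001 ] |t| 0.232 a [-1.000e-02 -7.000e-02 -7.364e+01]
```

```bash
python3 -m creep '[{"grip":1,"tx":-0.022,"ty":-0.006,"tz":0,"ax":0,"ay":0,"az":-7},{"grip":1,"tx":-0.05,"ty":-0.012,"tz":0,"ax":0,"ay":0,"az":-15},{"grip":1,"tx":-0.075,"ty":-0.019,"tz":0,"ax":0,"ay":0,"az":-23},{"grip":1,"tx":-0.1,"ty":-0.025,"tz":0,"ax":0,"ay":0,"az":-31},{"grip":1,"tx":-0.125,"ty":-0.031,"tz":0,"ax":0,"ay":0,"az":-39}]'
python3 -c "
from h import *
go(.6207,-.0366,.099,.131+np.pi)"
```

```text
time_s: 16.8
position: [0.6049, 0.066, 0.1003]
orientation: [-0.0, 0.23, 0.973, 0.0]
force: [0.2, 0.5, -3.1]
opening: 0.105
finger_force: 78.3
t [-0.0602 -0.0846  0.0012] |t| 0.104 a [ 3.000e-02 -1.000e-02 -3.416e+01]
```

```bash
python3 -m creep '[{"grip":1,"tx":-0.015,"ty":-0.021,"tz":0,"ax":0,"ay":0,"az":-8},{"grip":1,"tx":-0.033,"ty":-0.046,"tz":0,"ax":0,"ay":0,"az":-16},{"grip":1,"tx":-0.05,"ty":-0.07,"tz":0,"ax":0,"ay":0,"az":-24},{"grip":1,"tx":-0.06,"ty":-0.0845,"tz":0,"ax":0,"ay":0,"az":-32},{"grip":1,"tx":-0.06,"ty":-0.0845,"tz":0,"ax":0,"ay":0,"az":-34.2}]'
python3 -m creep '[{"grip":1,"tx":0,"ty":0,"tz":0,"ax":0,"ay":0,"az":0},{"grip":1,"tx":0,"ty":0,"tz":0,"ax":0,"ay":0,"az":0}]'
python3 - <<'E'
from h import *
p=r.read_camera("wrist");save(p,"w8");np.savez("w8.npz",d=p["depth"],v=p["view"],c=p["color"],m=[p["vfov"],p["cx"],p["cy"]])
s=r.sense();print(s["position"],np.arctan2(*yawof(s)[[1,0],0])-np.pi,s["joints"]);go(.6207,-.0366,.099,.131+np.pi)
E
```

```text
time_s: 17.3
position: [0.6206, -0.0387, 0.1004]
orientation: [0.0, -0.063, 0.998, -0.0]
force: [-0.3, 0.1, -2.9]
opening: 0.097
finger_force: 78.3
time_s: 17.5
position: [0.6198, -0.0359, 0.1002]
orientation: [-0.0, -0.063, 0.998, 0.0]
force: [0.2, -0.3, -2.9]
opening: 0.1
finger_force: 78.3
[ 0.61972299 -0.03581035  0.10019709] -6.157403518369553 [-1.97196787e-01  3.99511338e-01  1.51800595e+00  3.11282183e-04
  1.22449806e+00 -1.89388056e+00]
t [-0.0009 -0.0009  0.0012] |t| 0.002 a [ 0.02 -0.02 -0.3 ]
```

View pics/w8.png

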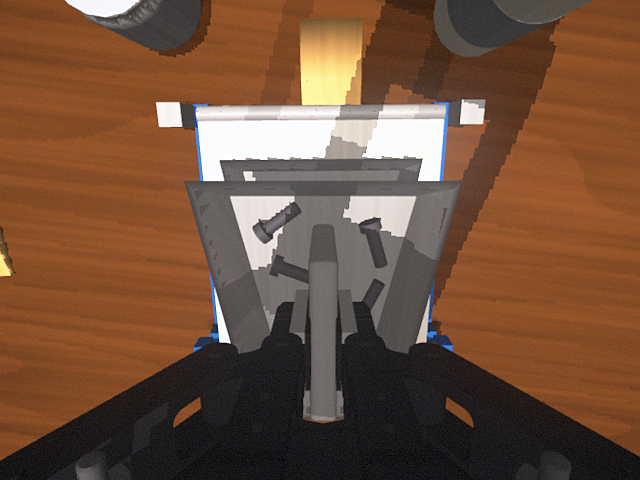

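The picture shows the held tray's wide rim corners at (187, 182) and (459, 182), the lower tray's wide rim corners at (221, 159) and (421, 159), and posts at (170, 115) and (472, 112). The fin is upright and aligned.

```bash
cat > rel.py <<'E'
from h import *
import sys
z=np.load("w8.npz");p=dict(view=z["v"],vfov=z["m"][0],cx=z["m"][1],cy=z["m"][2],depth=z["d"]);w=cloud(p)
f=lambda c,h:ray(p,(c[1]/480,c[0]/640),h)[:2]
a,b=f((472,112),.032),f((170,115),.032);d=a-b;yaw=np.arctan2(-d[0],d[1]);m=(a+b)/2;S=m+.085*np.array([np.cos(yaw),np.sin(yaw)])
print("S",S,yaw,np.linalg.norm(d))
l,q=f((221,158.5),.056),f((421,158.5),.056);d=q-l;print("lower mid",inst(S,yaw,(l+q)/2),np.linalg.norm(d),"yaw",np.arctan2(-d[0],d[1]))
print("rim z",[np.round(w[r0,320,2],4) for r0 in range(180,200,3)],[np.round(w[r0,c,2],4) for r0 in(186,190) for c in(200,250,400,445)])
for h in(.13,.1315):
    l2,q2=f((186.5,182),h),f((459.5,182),h);d2=q2-l2;print("held mid",inst(S,yaw,(l2+q2)/2),np.linalg.norm(d2),"yaw",np.arctan2(-d2[0],d2[1]))
k=(w[...,2]>.15)&(w[...,2]<.166);k[:225]=0;k[430:]=0;k[:,:300]=0;k[:,345:]=0
rc=cv2.minAreaRect((w[k][:,:2]*1000).astype(np.float32));print("fin",rc,np.median(w[k][:,2]),"centre in stand",inst(S,yaw,np.array(rc[0])/1000))
E
python3 rel.py
```

```text
S [ 0.62120844 -0.03641088] 0.13344744632413166 0.1833294577537539
lower mid [-0.0598722  -0.00013219] 0.11283878850712252 yaw 0.12386613730685407
rim z [np.float64(0.0354), np.float64(0.1283), np.float64(0.1279), np.float64(0.1265), np.float64(0.1167), np.float64(0.1057), np.float64(0.1005)] [np.float64(0.1286), np.float64(0.1278), np.float64(0.1281), np.float64(0.1282), np.float64(0.1233), np.float64(0.1232), np.float64(0.1237), np.float64(0.1236)]
held mid [-0.05609077  0.00081956] 0.1026374249649237 yaw 0.12376461968229811
held mid [-0.05628178  0.00081802] 0.10154005344206872 yaw 0.12376461968229809
fin ((619.4786376953125, -37.50206756591797), (64.60224151611328, 15.634801864624023), 3.259485960006714) 0.15606774199847534 centre in stand [-0.00185961 -0.00085133]
```

Held and lower trays agree to about 1 mm with the same yaw. Shift -0.8 mm in y and descend.

```bash
python3 -m creep '[{"grip":1,"tx":-0.0005,"ty":-0.0008,"tz":0.01,"ax":0,"ay":0,"az":0},{"grip":1,"tx":-0.0005,"ty":-0.0008,"tz":0.022,"ax":0,"ay":0,"az":0},{"grip":1,"tx":-0.0005,"ty":-0.0008,"tz":0.034,"ax":0,"ay":0,"az":0},{"grip":1,"tx":-0.0005,"ty":-0.0008,"tz":0.042,"ax":0,"ay":0,"az":0},{"grip":1,"tx":-0.0005,"ty":-0.0008,"tz":0.046,"ax":0,"ay":0,"az":0}]'
python3 -m creep '[{"grip":1,"tx":0,"ty":0,"tz":0.002,"ax":0,"ay":0,"az":0},{"grip":1,"tx":0,"ty":0,"tz":0.005,"ax":0,"ay":0,"az":0},{"grip":1,"tx":0,"ty":0,"tz":0.007,"ax":0,"ay":0,"az":0},{"grip":1,"tx":0,"ty":0,"tz":0.009,"ax":0,"ay":0,"az":0},{"grip":1,"tx":0,"ty":0,"tz":0.011,"ax":0,"ay":0,"az":0}]'
```

```text
time_s: 18.05
position: [0.6189, -0.0373, 0.0522]
orientation: [-0.002, -0.063, 0.998, 0.0]
force: [-0.1, 1.0, -2.8]
opening: 0.104
finger_force: 78.3
time_s: 18.55
position: [0.6206, -0.0377, 0.0436]
orientation: [0.0, -0.063, 0.998, -0.0]
force: [-0.8, 0.8, -2.2]
opening: 0.105
finger_force: 78.3
```

```bash
python3 -m creep '[{"grip":1,"tx":0,"ty":0,"tz":0.001,"ax":0,"ay":0,"az":0},{"grip":1,"tx":0,"ty":0,"tz":0.002,"ax":0,"ay":0,"az":0},{"grip":1,"tx":0,"ty":0,"tz":0.003,"ax":0,"ay":0,"az":0},{"grip":1,"tx":0,"ty":0,"tz":0.004,"ax":0,"ay":0,"az":0},{"grip":1,"tx":0,"ty":0,"tz":0.005,"ax":0,"ay":0,"az":0}]'
python3 -m creep '[{"grip":1,"tx":0,"ty":0,"tz":0.0005,"ax":0,"ay":0,"az":0},{"grip":1,"tx":0,"ty":0,"tz":0.001,"ax":0,"ay":0,"az":0},{"grip":1,"tx":0,"ty":0,"tz":0.001,"ax":0,"ay":0,"az":0}]'
```

```text
time_s: 19.05
position: [0.6203, -0.0376, 0.0384]
orientation: [0.0, -0.063, 0.998, -0.0]
force: [0.4, 0.5, -2.7]
opening: 0.104
finger_force: 78.3
time_s: 19.35
position: [0.6203, -0.0377, 0.0375]
orientation: [-0.0, -0.063, 0.998, -0.0]
force: [-0.4, 0.6, -1.1]
opening: 0.104
finger_force: 78.6
```

```bash
python3 -m creep '[{"grip":1,"tx":0,"ty":0,"tz":0.0005,"ax":0,"ay":0,"az":0},{"grip":1,"tx":0,"ty":0,"tz":0.001,"ax":0,"ay":0,"az":0},{"grip":1,"tx":0,"ty":0,"tz":0.001,"ax":0,"ay":0,"az":0}]'
python3 - <<'E'
from h import *
p=r.read_camera("wrist");w=cloud(p);S=np.array([.6210,-.0365]);yaw=.131
X=(w[...,0]-S[0])*np.cos(yaw)+(w[...,1]-S[1])*np.sin(yaw);Y=-(w[...,0]-S[0])*np.sin(yaw)+(w[...,1]-S[1])*np.cos(yaw);Z=w[...,2]
for x0 in(-62,-60,-58,-56,-54,-52,-50,-48,-44):
    k=(abs(X*1000-x0)<1)&(abs(Y)<.03);print(x0,k.sum(),np.round(np.nanmedian(Z[k]),4) if k.any() else None)
for sg in(1,-1):
    k=(abs(X+.055)<.004)&(Y*sg>.025)&(Y*sg<.052)&(Z>.06);print("held rim",k.sum(),np.round(np.nanpercentile(Z[k],[50,95]),4) if k.any() else 0)
s=r.sense();print(s["force"],s["position"])
E
```

```text
time_s: 19.65
position: [0.6204, -0.0377, 0.0374]
orientation: [0.0, -0.063, 0.998, -0.0]
force: [-3.4, 0.5, 5.3]
opening: 0.102
finger_force: 79.5
-62 585 0.0324
-60 752 0.0327
-58 1228 0.0558
-56 851 0.0566
-54 1147 0.0651
-52 386 0.0634
-50 290 0.0551
-48 277 0.0482
-44 583 0.0384
held rim 698 [0.0653 0.0664]
held rim 718 [0.0652 0.0663]
[-3.49000452 -0.55455195  5.10278066] [ 0.62037818 -0.03767303  0.03732748]
```

Rim at 65 mm (35 + 30) on both sides and contact force present: it is on the floor. Release and withdraw.

```bash
python3 -m creep '[{"grip":0.6,"tx":0,"ty":0,"tz":-0.0005,"ax":0,"ay":0,"az":0},{"grip":0.3,"tx":0,"ty":0,"tz":-0.0005,"ax":0,"ay":0,"az":0},{"grip":0.3,"tx":0,"ty":0,"tz":-0.0005,"ax":0,"ay":0,"az":0},{"grip":0.3,"tx":0,"ty":0,"tz":-0.0005,"ax":0,"ay":0,"az":0}]'
python3 -m creep '[{"grip":0.3,"tx":0,"ty":0,"tz":-0.01,"ax":0,"ay":0,"az":0},{"grip":0.3,"tx":0,"ty":0,"tz":-0.03,"ax":0,"ay":0,"az":0},{"grip":0.3,"tx":0,"ty":0,"tz":-0.065,"ax":0,"ay":0,"az":0},{"grip":0.3,"tx":0,"ty":0,"tz":-0.105,"ax":0,"ay":0,"az":0},{"grip":0.3,"tx":0,"ty":0,"tz":-0.15,"ax":0,"ay":0,"az":0}]'
python3 - <<'E'
from h import *
p=r.read_camera("wrist");w=cloud(p);S=np.array([.6210,-.0365]);yaw=.131
X=(w[...,0]-S[0])*np.cos(yaw)+(w[...,1]-S[1])*np.sin(yaw);Y=-(w[...,0]-S[0])*np.sin(yaw)+(w[...,1]-S[1])*np.cos(yaw);Z=w[...,2]
for lo,hi in((60,72),(-72,-60)):
    k=(X>-.078)&(X<.06)&(Y*1000>lo)&(Y*1000<hi)&(Z>.02)&(Z<.05);c=np.polyfit(X[k],Z[k],1);print(k.sum(),"tilt",-np.arctan(c[0]),"edge",np.polyval(c,-.085))
k=(Z>.06)&(Z<.07)&(abs(X)<.08)&(abs(Y)<.07);P=w[k];c=np.linalg.lstsq(np.c_[X[k],Y[k],np.ones(k.sum())],Z[k],rcond=None)[0];print("rim plane",k.sum(),c)
k=(Z>.085)&(Z<.1)&(abs(X)<.05)&(abs(Y)<.03);print("fin",cv2.minAreaRect((w[k][:,:2]*1000).astype(np.float32)),np.median(Z[k]))
hsv=cv2.cvtColor(p["color"],cv2.COLOR_RGB2HSV)
k=(X<-.094)&(X>-.16)&(Z>.022)&(Z<.036)&(abs(Y)<.05);print("wedge top X,Y",k.sum(),np.percentile(X[k],[1,99]),np.percentile(Y[k],[1,99]))
for sg in(1,-1):
    k=(abs(X+.085)<.004)&(abs(Y-sg*.092)<.004)&(Z>.02);print("post",k.sum(),np.median(Z[k]) if k.any() else None)
s=r.sense();print(s["force"],s["position"],s["time_s"])
E
```

```text
time_s: 20.1
position: [0.6204, -0.0377, 0.0367]
orientation: [0.0, -0.063, 0.998, -0.0]
force: [0.7, 0.2, -0.2]
opening: 0.352
finger_force: 0.0
time_s: 20.6
position: [0.6194, -0.0375, 0.1879]
orientation: [-0.001, -0.063, 0.998, 0.0]
force: [0.5, -0.4, -0.2]
opening: 0.348
finger_force: 0.0
2049 tilt 0.0017547377419166131 edge 0.032642888975201775
2026 tilt 0.0020654041874341757 edge 0.03250521408412147
rim plane 2864 [-0.00526895  0.00052412  0.06427901]
fin ((620.6004638671875, -38.367576599121094), (64.08906555175781, 9.190569877624512), 7.269051551818848) 0.09322004191831196
wedge top X,Y 2481 [-0.13559751 -0.09419159] [-0.01200312  0.0234188 ]
post 92 0.03226140028767058
post 97 0.032164842608010225
[ 2.26304153 -0.08926417  5.66965483] [ 0.62531168 -0.0385515   0.19874668] 20.65
```

The deck is level (tilt 0.002), the rim is flat, and the fin top is at 93 mm (35 + 58). The wedge sits about 6 mm off the middle of the edge, which is fine. Hand in.

```bash
python3 -m creep '[{"grip":0.3,"tx":0,"ty":0,"tz":0,"ax":0,"ay":0,"az":0},{"grip":0.3,"tx":0,"ty":0,"tz":0,"ax":0,"ay":0,"az":0}]'; python3 -c "
from plant import r
print(r.close_job())"
```

```text
time_s: 20.85
position: [0.6203, -0.0376, 0.1875]
orientation: [0.0, -0.063, 0.998, -0.0]
force: [-0.3, 0.0, -0.5]
opening: 0.35
finger_force: 0.0
the job is handed in; nothing more can be done
None
```

I handed the job in at 20.9 s, and the hand-in gave no verdict: the tall wedge props the deck level (measured tilt about 0.002 rad) about 6 mm off the middle of the edge, the loose tray is nested to the floor with outlines matching, and the other items were not touched.

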